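# Lock the tin rack and hold up the full tin

## Task

Press the hinged keeper bar at the right end of the wooden tin rack down until it snaps into its catch, so that the rack stays in its dock while tins are pulled out of it. Then heft the three identical tins one at a time from left to right, lifting each straight up about 5 cm out of its socket, long enough to feel its weight, and lowering the ones that are not full back fully home: one is full and clearly the heaviest, the other two are part used. Finish holding the full tin up over the rack, upright and still, with its underside about 20 cm above the bench, and keep holding it when the program ends; only the full tin goes up that high, the bar stays shut, and the jar and the spanner stay where they are.

Things in the scene. Friction and masses are not known exactly. Their poses are not given: they have to be found in the camera images.
- keeper (a joint): angle of the keeper bar about its level hinge: 0 = shut, level over the rack's right end; grows as the free end rises (limit 1.2). The stiff hinge stays where it is left. Below about 0.13 the bar pushes aside a spring plunger in the catch (about 3 to 5 N at the thumb pad), then snaps home below 0.01 and is kept down.
- keeper_hinge (a point): point on the hinge axis of the keeper bar, at the near right corner of the dock, 50 mm above the bench; the axis runs along the dock's y. The bar is round steel, 12 mm diameter; shut, it runs from here along the dock's +x (away from the robot).
- keeper_pad (a point): centre of the top face of the black round thumb pad at the bar's free end (26 mm diameter, 15 mm thick), 158 mm from the hinge axis and 9 mm above the bar's centre line (59 mm above the bench when shut). Axes turn with the bar: x along the bar to its end, z out of the top face. It stands 26 mm beyond the catch bracket (cheeks 62 mm high). Press it down from above.
- dock: steel docking cradle fixed to the bench, 150 mm (x) by 325 mm (y), 8 mm base plate; a folded lip holds the rack's left end, the keeper bar its right end. Origin on the bench below the middle socket; its y axis runs along the row of tins to the left, its x axis away from the robot.
- rack: loose wooden rack with three sockets in a row, 96 x 288 x 34 mm, 0.45 kg, lying in the dock with 2 mm play to each side; origin at the centre of its underside, 15 mm to the right of the middle socket and 8 mm above the bench; its top is 42 mm above the bench; y axis along the row to the left.
- socket_left (a point): centre of the floor of the left bored socket of the rack (88 mm left of the middle one along the rack's y, 20 mm above the bench), 61 mm diameter, 22 mm deep with a 3 mm chamfer at its mouth; a tin's origin lies here when it is fully home
- socket_middle (a point): centre of the floor of the middle bored socket of the rack (20 mm above the bench), 61 mm diameter, 22 mm deep with a 3 mm chamfer at its mouth; a tin's origin lies here when it is fully home
- socket_right (a point): centre of the floor of the right bored socket of the rack (88 mm right of the middle one, 20 mm above the bench; the shut bar passes 62 mm right of it), 61 mm diameter, 22 mm deep with a 3 mm chamfer at its mouth; a tin's origin lies here when it is fully home
- tin_1: one of three identical closed round steel tins with press-on lid and plain paper band, 57 mm diameter (58 at the lid's bead), 74 mm tall; origin at the centre of its underside, z up. One, in any socket, is full (0.54 to 0.66 kg), two are part used (0.23 to 0.34 kg). In its socket it shows 52 mm above the rack. Grip it across the row (fingers in front and behind).
- tin_2: one of three identical closed round steel tins with press-on lid and plain paper band, 57 mm diameter (58 at the lid's bead), 74 mm tall; origin at the centre of its underside, z up. One, in any socket, is full (0.54 to 0.66 kg), two are part used (0.23 to 0.34 kg). In its socket it shows 52 mm above the rack. Grip it across the row (fingers in front and behind).
- tin_3: one of three identical closed round steel tins with press-on lid and plain paper band, 57 mm diameter (58 at the lid's bead), 74 mm tall; origin at the centre of its underside, z up. One, in any socket, is full (0.54 to 0.66 kg), two are part used (0.23 to 0.34 kg). In its socket it shows 52 mm above the rack. Grip it across the row (fingers in front and behind).
- jar: jar with a red screw lid, 66 mm diameter, 96 mm tall, standing at the left of the dock's far end; a bystander, leave it; origin at the centre of its underside
- spanner: steel spanner, 147 x 29 x 10 mm, lying along the bench's far edge behind the dock; a bystander, leave it; origin at the centre of its underside
There are look-alikes about, which are no part of the job. Leave any green look-alike of the tin_3 alone.

How it is judged:
On the way, in this order (a step that is already met when the one before it is completed fails the run):
1. the keeper bar is snapped shut (value of joint keeper below 0.03 rad), for 0.2 s.
2. the tin in the left socket is gripped and lifted clear of it (((z of tin_1 in the frame of socket_left above 0.028 m and horizontal distance between tin_1 and socket_left below 0.04 m and contact force between the fingers and tin_1 above 0.5 N) or (z of tin_2 in the frame of socket_left above 0.028 m and horizontal distance between tin_2 and socket_left below 0.04 m and contact force between the fingers and tin_2 above 0.5 N) or (z of tin_3 in the frame of socket_left above 0.028 m and horizontal distance between tin_3 and socket_left below 0.04 m and contact force between the fingers and tin_3 above 0.5 N)) and value of joint keeper below 0.03 rad), for 0.2 s.
3. the tin in the middle socket is gripped and lifted clear of it (((z of tin_1 in the frame of socket_middle above 0.028 m and horizontal distance between tin_1 and socket_middle below 0.04 m and contact force between the fingers and tin_1 above 0.5 N) or (z of tin_2 in the frame of socket_middle above 0.028 m and horizontal distance between tin_2 and socket_middle below 0.04 m and contact force between the fingers and tin_2 above 0.5 N) or (z of tin_3 in the frame of socket_middle above 0.028 m and horizontal distance between tin_3 and socket_middle below 0.04 m and contact force between the fingers and tin_3 above 0.5 N)) and value of joint keeper below 0.03 rad), for 0.2 s.
4. the tin in the right socket is gripped and lifted clear of it (((z of tin_1 in the frame of socket_right above 0.028 m and horizontal distance between tin_1 and socket_right below 0.04 m and contact force between the fingers and tin_1 above 0.5 N) or (z of tin_2 in the frame of socket_right above 0.028 m and horizontal distance between tin_2 and socket_right below 0.04 m and contact force between the fingers and tin_2 above 0.5 N) or (z of tin_3 in the frame of socket_right above 0.028 m and horizontal distance between tin_3 and socket_right below 0.04 m and contact force between the fingers and tin_3 above 0.5 N)) and value of joint keeper below 0.03 rad), for 0.2 s.
5. the full tin is held up and the two others, which each weigh less than 0.44 kg, stand home in the rack (((height (world z) of tin_1 between 0.15 and 0.32 m and angle between tin_1's own z axis and vertical below 0.3 rad and horizontal distance between tin_1 and dock below 0.25 m and linear speed of tin_1 below 0.05 m/s and contact force between the fingers and tin_1 above 1 N and contact force between tin_1 and rack below 0.1 N and contact force between tin_1 and dock below 0.1 N and contact force between tin_1 and tin_2 below 0.1 N and contact force between tin_1 and tin_3 below 0.1 N and ((horizontal distance between tin_2 and socket_left below 0.006 m and z of tin_2 in the frame of socket_left below 0.004 m) or (horizontal distance between tin_2 and socket_middle below 0.006 m and z of tin_2 in the frame of socket_middle below 0.004 m) or (horizontal distance between tin_2 and socket_right below 0.006 m and z of tin_2 in the frame of socket_right below 0.004 m)) and angle between each of tin_2, tin_3's own z axis and vertical below 0.08 rad and contact force between each of tin_2, tin_3 and rack below 4.3 N and ((horizontal distance between tin_3 and socket_left below 0.006 m and z of tin_3 in the frame of socket_left below 0.004 m) or (horizontal distance between tin_3 and socket_middle below 0.006 m and z of tin_3 in the frame of socket_middle below 0.004 m) or (horizontal distance between tin_3 and socket_right below 0.006 m and z of tin_3 in the frame of socket_right below 0.004 m))) or (height (world z) of tin_2 between 0.15 and 0.32 m and angle between tin_2's own z axis and vertical below 0.3 rad and horizontal distance between tin_2 and dock below 0.25 m and linear speed of tin_2 below 0.05 m/s and contact force between the fingers and tin_2 above 1 N and contact force between tin_2 and rack below 0.1 N and contact force between tin_2 and dock below 0.1 N and contact force between tin_2 and tin_1 below 0.1 N and contact force between tin_2 and tin_3 below 0.1 N and ((horizontal distance between tin_1 and socket_left below 0.006 m and z of tin_1 in the frame of socket_left below 0.004 m) or (horizontal distance between tin_1 and socket_middle below 0.006 m and z of tin_1 in the frame of socket_middle below 0.004 m) or (horizontal distance between tin_1 and socket_right below 0.006 m and z of tin_1 in the frame of socket_right below 0.004 m)) and angle between each of tin_1, tin_3's own z axis and vertical below 0.08 rad and contact force between each of tin_1, tin_3 and rack below 4.3 N and ((horizontal distance between tin_3 and socket_left below 0.006 m and z of tin_3 in the frame of socket_left below 0.004 m) or (horizontal distance between tin_3 and socket_middle below 0.006 m and z of tin_3 in the frame of socket_middle below 0.004 m) or (horizontal distance between tin_3 and socket_right below 0.006 m and z of tin_3 in the frame of socket_right below 0.004 m))) or (height (world z) of tin_3 between 0.15 and 0.32 m and angle between tin_3's own z axis and vertical below 0.3 rad and horizontal distance between tin_3 and dock below 0.25 m and linear speed of tin_3 below 0.05 m/s and contact force between the fingers and tin_3 above 1 N and contact force between tin_3 and rack below 0.1 N and contact force between tin_3 and dock below 0.1 N and contact force between tin_3 and tin_1 below 0.1 N and contact force between tin_3 and tin_2 below 0.1 N and ((horizontal distance between tin_1 and socket_left below 0.006 m and z of tin_1 in the frame of socket_left below 0.004 m) or (horizontal distance between tin_1 and socket_middle below 0.006 m and z of tin_1 in the frame of socket_middle below 0.004 m) or (horizontal distance between tin_1 and socket_right below 0.006 m and z of tin_1 in the frame of socket_right below 0.004 m)) and angle between each of tin_1, tin_2's own z axis and vertical below 0.08 rad and contact force between each of tin_1, tin_2 and rack below 4.3 N and ((horizontal distance between tin_2 and socket_left below 0.006 m and z of tin_2 in the frame of socket_left below 0.004 m) or (horizontal distance between tin_2 and socket_middle below 0.006 m and z of tin_2 in the frame of socket_middle below 0.004 m) or (horizontal distance between tin_2 and socket_right below 0.006 m and z of tin_2 in the frame of socket_right below 0.004 m))))), for 0.3 s.
At the end, for the whole second after the job is handed in: Full tin held by the gripper alone, still, upright (0.3 rad), underside 0.15 to 0.32 m up, within 0.25 m of the dock's middle; bar shut (< 0.03 rad); the two others fully home (6 mm, 4 mm, upright), each pressing on the rack with under 4.3 N (so neither is the full one); rack moved under 10 mm (((height (world z) of tin_1 between 0.15 and 0.32 m and angle between tin_1's own z axis and vertical below 0.3 rad and horizontal distance between tin_1 and dock below 0.25 m and linear speed of tin_1 below 0.05 m/s and contact force between the fingers and tin_1 above 1 N and contact force between tin_1 and rack below 0.1 N and contact force between tin_1 and dock below 0.1 N and contact force between tin_1 and tin_2 below 0.1 N and contact force between tin_1 and tin_3 below 0.1 N and ((horizontal distance between tin_2 and socket_left below 0.006 m and z of tin_2 in the frame of socket_left below 0.004 m) or (horizontal distance between tin_2 and socket_middle below 0.006 m and z of tin_2 in the frame of socket_middle below 0.004 m) or (horizontal distance between tin_2 and socket_right below 0.006 m and z of tin_2 in the frame of socket_right below 0.004 m)) and angle between each of tin_2, tin_3's own z axis and vertical below 0.08 rad and contact force between each of tin_2, tin_3 and rack below 4.3 N and ((horizontal distance between tin_3 and socket_left below 0.006 m and z of tin_3 in the frame of socket_left below 0.004 m) or (horizontal distance between tin_3 and socket_middle below 0.006 m and z of tin_3 in the frame of socket_middle below 0.004 m) or (horizontal distance between tin_3 and socket_right below 0.006 m and z of tin_3 in the frame of socket_right below 0.004 m))) or (height (world z) of tin_2 between 0.15 and 0.32 m and angle between tin_2's own z axis and vertical below 0.3 rad and horizontal distance between tin_2 and dock below 0.25 m and linear speed of tin_2 below 0.05 m/s and contact force between the fingers and tin_2 above 1 N and contact force between tin_2 and rack below 0.1 N and contact force between tin_2 and dock below 0.1 N and contact force between tin_2 and tin_1 below 0.1 N and contact force between tin_2 and tin_3 below 0.1 N and ((horizontal distance between tin_1 and socket_left below 0.006 m and z of tin_1 in the frame of socket_left below 0.004 m) or (horizontal distance between tin_1 and socket_middle below 0.006 m and z of tin_1 in the frame of socket_middle below 0.004 m) or (horizontal distance between tin_1 and socket_right below 0.006 m and z of tin_1 in the frame of socket_right below 0.004 m)) and angle between each of tin_1, tin_3's own z axis and vertical below 0.08 rad and contact force between each of tin_1, tin_3 and rack below 4.3 N and ((horizontal distance between tin_3 and socket_left below 0.006 m and z of tin_3 in the frame of socket_left below 0.004 m) or (horizontal distance between tin_3 and socket_middle below 0.006 m and z of tin_3 in the frame of socket_middle below 0.004 m) or (horizontal distance between tin_3 and socket_right below 0.006 m and z of tin_3 in the frame of socket_right below 0.004 m))) or (height (world z) of tin_3 between 0.15 and 0.32 m and angle between tin_3's own z axis and vertical below 0.3 rad and horizontal distance between tin_3 and dock below 0.25 m and linear speed of tin_3 below 0.05 m/s and contact force between the fingers and tin_3 above 1 N and contact force between tin_3 and rack below 0.1 N and contact force between tin_3 and dock below 0.1 N and contact force between tin_3 and tin_1 below 0.1 N and contact force between tin_3 and tin_2 below 0.1 N and ((horizontal distance between tin_1 and socket_left below 0.006 m and z of tin_1 in the frame of socket_left below 0.004 m) or (horizontal distance between tin_1 and socket_middle below 0.006 m and z of tin_1 in the frame of socket_middle below 0.004 m) or (horizontal distance between tin_1 and socket_right below 0.006 m and z of tin_1 in the frame of socket_right below 0.004 m)) and angle between each of tin_1, tin_2's own z axis and vertical below 0.08 rad and contact force between each of tin_1, tin_2 and rack below 4.3 N and ((horizontal distance between tin_2 and socket_left below 0.006 m and z of tin_2 in the frame of socket_left below 0.004 m) or (horizontal distance between tin_2 and socket_middle below 0.006 m and z of tin_2 in the frame of socket_middle below 0.004 m) or (horizontal distance between tin_2 and socket_right below 0.006 m and z of tin_2 in the frame of socket_right below 0.004 m)))) and value of joint keeper below 0.03 rad and distance of rack from where it was at the start of the episode below 0.01 m and angle between rack's own z axis and vertical below 0.05 rad); the arm keeps its last pose, push and grip.
It fails at once if a tin is raised more than 12 cm above the bench while the full one still stands in the rack ((height (world z) of tin_1 above 0.12 m and contact force between any of tin_2, tin_3 and rack above 4.6 N) or (height (world z) of tin_2 above 0.12 m and contact force between any of tin_1, tin_3 and rack above 4.6 N) or (height (world z) of tin_3 above 0.12 m and contact force between any of tin_1, tin_2 and rack above 4.6 N)).
It fails at once if a tin is tipped over (angle between any of tin_1, tin_2, tin_3's own z axis and vertical above 0.6 rad).
It fails at once if the jar or the spanner is shifted by more than 3 cm (distance of any of jar, spanner from where it was at the start of the episode above 0.03 m).
It also fails if it takes over 72 s, if anything falls off the work surface, if the arm or the gripper's body presses on something with over 40 N, if the wrist force passes 120 N, or if a joint passes its speed limit or range.

## Robot

A 7-joint arm with a two-finger parallel gripper is mounted at the origin on the work surface; the furniture and walls round the work are solid. World frame = base frame: x ahead of the robot, y to its left, z up, the work surface at z = 0. Lengths are in m, angles in rad, forces in N, time in s.
With the tool pointing down it reaches from about 0.425 to 0.875 m from the base axis. Payload 4.7 kg.
Tool frame: the origin (TCP) lies where the fingers leave the gripper's body, on its centre line; the fingertips stand 70 mm ahead of it and the grasp point (between the pads) lies 51 mm ahead of it; z points along the fingers, y is the line along which they close (so a half turn about z gives the same grasp; the last joint's range is limited). The gripper opens to 87 mm and grips with 3 to 60 N. Pads are 19 mm wide; open, the fingers measure 117 mm over their backs; the gripper's body (75 mm by 190 mm) begins 51 mm behind the grasp point.
Start: joints at [1.284, 0.321, -0.07, 1.45, 0.023, 1.371, -0.057], TCP at [0.193, -0.621, 0.292] pointing down, gripper open.
Joint ranges: [-2.86, 2.86], [-0.3, 2.09], [-1.38, 1.24], [0.06, 2.45], [-1.56, 4.7], [0.09, 2.05], [-2.69, 2.69]. Speed limits (rad/s): [2.57, 2.57, 3.14, 3.14, 3.14, 3.14, 3.14].

## Interface

Orientations are given as a rotation vector (axis times angle).
In Python, from bench import ctrl gives the robot as it stands.
- The arm moves only by the tool drive_tool, never from a script. Its argument "motion" is a list of rows, each a list of 3 entries, a list of its own where there are three numbers: the shift along the tool's x, y, z in cm, then the turn, a rotation vector about the tool's x, y, z in degrees, then the opening, from -1 (shut) to 1 (fully open). In form: [[[x, y, z], [ax, ay, az], claw], ...]. A call has 1 to 12 rows; each row shifts and turns the commanded pose from where the row before left it, along the tool's axes as they then stand; what a row does not reach is not made up. A row lasts 1/8 s, in which the tool goes at most 62.5 mm and 10.7 degrees, less where a joint would pass 70% of its speed; a pose out of reach is approached as far as the arm can. A call with a gripper value outside its range is refused whole. The fingers move at their own pace and stop on an object; "force" is the grip in N (left out, the last holds). Time passes only in rows, so rows that do not move let the fingers close. It gives the time, the measured TCP pose, the force, the opening and the grip force at its end, in the units of the state.
- ctrl.get_state(): the state, without advancing time (a new reading comes with each control period).
- ctrl.get_image(name): name is "scene" or "top" or "wrist"; returns the picture (420x560x3 uint8, red, green, blue); there is no depth.
- ctrl.calibration(name): a dict with "K" (3x3 intrinsics, pixels), "distortion" ([k1, k2, p1, p2, k3] as OpenCV has them; the pictures are not rectified), "origin" and "attitude" of the camera in the world; the wrist camera has in their place "tool_from_camera" (4x4, takes a point from camera to tool coordinates, whose origin is the TCP and whose axes are the flange's). Camera axes: x right, y up, looking along -z (the intrinsics and any distortion apply to the point x, -y, -z); pixel columns grow to the right and rows downward; lengths in m; the calibration is good to about 2 mm. A picture is of the moment at which its call begins: read the wrist's pose just before it. calibration takes no time and is no camera call.
- ctrl.close_job(): hands the job in; it is judged then, once.
The state is a dict: "time": time; "joint_positions": joint angles; "qd": joint speeds; "joint_torque": joint torques, N m; "position": TCP position; "tool_rot": TCP orientation; "ft_force": force on the tool from outside, world axes, zero at the start; "torque": the same for the moment, N m; "grip_width": opening from 0.0 (shut) to 1.0 (fully open); "grip_force": force on a finger pad.
Only numpy, scipy, OpenCV 4.12 (cv2) and the standard library are available. Lean on these libraries where they do the work, as an engineer would, in place of code of your own. Each camera call takes 0.05 s, during which the arm holds its last target. There are 200 camera calls.

## Working session

There is one attempt and no reset: what is moved stays moved. The work goes in short steps, Python scripts to look and compute and a tool call to move; the robot and the scene stay as the last step left them, time stands still between calls to the robot, and variables do not carry over. Pictures are saved under pics/ and viewed, at most 10 in all, crops included, and the job is handed in when it is done.

Besides the shell and the picture viewer there is one more tool, called after ">>>" as name(argument=value, ...), one argument or row to a line, values as JSON. drive_tool: Moves the arm, as the interface text tells. Its arguments: {"type":"object","properties":{"motion":{"type":"array","items":{"type":"array"}},"force":{"type":"number"}},"required":["motion"]}

```bash
mkdir -p pics; ls; cat > h.py <<'E'
import numpy as np, cv2
from scipy.spatial.transform import Rotation as R
from bench import ctrl
def pic(n,f):
    im=ctrl.get_image(n); cv2.imwrite('pics/'+f,im[:,:,::-1]); return im
def cam(n,st=None):
    c=ctrl.calibration(n); K=np.array(c['K'],float); D=np.array(c['distortion'],float)
    if 'tool_from_camera' in c:
        st=st or ctrl.get_state(); T=np.eye(4); T[:3,:3]=R.from_rotvec(st['tool_rot']).as_matrix(); T[:3,3]=st['position']
        T=T@np.array(c['tool_from_camera']); return K,D,T[:3,:3],T[:3,3]
    A=np.array(c['attitude'],float)
    if A.shape!=(3,3): A=R.from_rotvec(A).as_matrix() if A.size==3 else R.from_quat(A).as_matrix()
    return K,D,A,np.array(c['origin'],float)
def ray(C,px):
    K,D,A,o=C; p=cv2.undistortPoints(np.array(px,float).reshape(-1,1,2),K,D).reshape(-1,2)
    return o,np.c_[p[:,0],-p[:,1],-np.ones(len(p))]@A.T
def onz(C,px,z):
    o,d=ray(C,px); z=np.broadcast_to(z,len(d)); return o+d*((z-o[2])/d[:,2])[:,None]
def proj(C,P):
    K,D,A,o=C; q=(np.atleast_2d(P)-o)@A; q=q*[1,-1,-1]
    return cv2.projectPoints(q,np.zeros(3),np.zeros(3),K,D)[0].reshape(-1,2)
E
python3 - <<'E'
from h import *
s=ctrl.get_state();print(s)
for n in('scene','top','wrist'):
    c=ctrl.calibration(n);print(n,c)
a=pic('scene','s0.png');b=pic('top','t0.png')
E
```

```text
pics
{'time': 0.0, 'joint_positions': array([ 1.28411373,  0.3218349 , -0.07007957,  1.45171528,  0.02262512,
        1.37078066, -0.05688088]), 'qd': array([ 8.20871171e-05,  1.20461188e-03, -1.54668408e-03,  6.31104955e-05,
       -2.02115403e-04,  8.32277230e-05,  6.92986573e-04]), 'joint_torque': array([ 4.96910325e-04, -4.91293788e+01, -4.03623031e-01, -3.12533033e+01,
       -6.39680726e-02,  4.38070914e-02,  1.81966166e-04]), 'position': array([ 0.19239465, -0.6204217 ,  0.2911334 ]), 'tool_rot': array([-3.10423513e+00, -4.70482258e-01,  6.53143343e-04]), 'ft_force': array([0.40694686, 0.03048618, 0.71456818]), 'torque': array([-0.03636575,  0.03663861,  0.01592695]), 'grip_force': 0.0, 'grip_width': 0.9988080498595775}
scene {'K': array([[415.95408631,   0.        , 277.7980251 ],
       [  0.        , 415.95408631, 201.86531618],
       [  0.        ,   0.        ,   1.        ]]), 'distortion': array([-0.07424694,  0.        ,  0.        ,  0.        ,  0.        ]), 'origin': array([-0.14184207,  0.49979125,  0.83755466]), 'attitude': array([ 0.40879021, -0.8326632 , -2.07
[... 294 characters left out ...]
08175536, 1.21721391]), 'attitude': array([ 0.14490823, -0.11985648, -1.54970448])}
wrist {'K': array([[291.79799993,   0.        , 281.17629676],
       [  0.        , 291.79799993, 214.79687669],
       [  0.        ,   0.        ,   1.        ]]), 'distortion': array([-0.03896362,  0.        ,  0.        ,  0.        ,  0.        ]), 'tool_from_camera': array([[ 8.44141574e-04,  9.60782450e-01,  2.77301951e-01,
         7.54098276e-02],
       [ 9.99999621e-01, -7.51367000e-04, -4.40822817e-04,
        -5.47726376e-04],
       [-2.15179291e-04,  2.77302217e-01, -9.60782719e-01,
        -9.36657809e-02],
       [ 0.00000000e+00,  0.00000000e+00,  0.00000000e+00,
         1.00000000e+00]])}
```

View pics/s0.png

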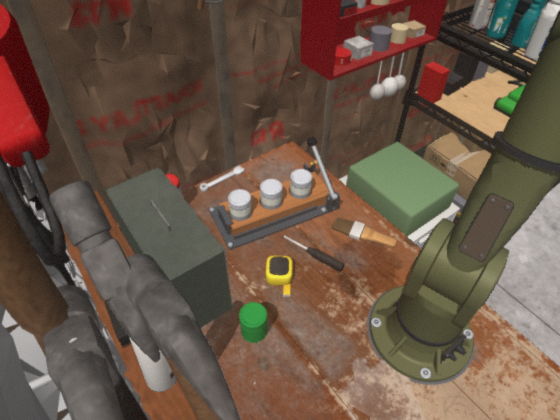

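View pics/t0.png

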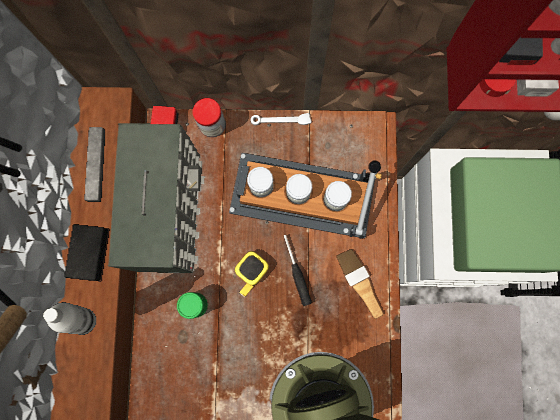

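The top view shows the three white tin lids in the rack at about (260,181), (299,188) and (338,195). The keeper is raised, with its hinge near (361,231) and its black pad near (374,167). The jar is at (208,115) and the spanner at (282,120). The green look-alike tin at (190,305) is not one of the rack tins and stays where it is.

```bash
python3 - <<'E'
from h import *
b=cv2.imread('pics/t0.png');a=cv2.imread('pics/s0.png')
C=cam('top');S=cam('scene')
print('base proj',proj(C,[0,0,0]),proj(S,[0,0,0]))
hsv=cv2.cvtColor(b,cv2.COLOR_BGR2HSV)
m=((hsv[...,1]<40)&(hsv[...,2]>185)).astype(np.uint8)
m[:150]=0;m[225:]=0;m[:,:235]=0;m[:,365:]=0
n,l,st,ce=cv2.connectedComponentsWithStats(m)
L=[]
for i in range(1,n):
    if st[i,4]>200:
        (x,y),r=cv2.minEnclosingCircle(np.argwhere(l==i)[:,::-1].astype(np.float32)); print(st[i],ce[i],x,y,r); L.append(ce[i])
L=np.array(L); P=onz(C,L,.094); print(P); print('spacing',np.linalg.norm(np.diff(P,axis=0),axis=1)); print('in scene',proj(S,P))
# black pad in both views
out=[]
for im,(x0,y0,x1,y1) in((b,(355,150,395,185)),(a,(300,130,325,155))):
    c=im[y0:y1,x0:x1]; mm=(c.max(2)<45).astype(np.uint8)
    n,l,st,ce=cv2.connectedComponentsWithStats(mm); i=1+st[1:,4].argmax(); print(st[i],ce[i]+[x0,y0]); out.append(ce[i]+[x0,y0])
o1,d1=ray(C,out[0]);o2,d2=ray(S,out[1]);d1=d1[0];d2=d2[0]
t=np.linalg.lstsq(np.c_[d1,-d2],o2-o1,rcond=None)[0];p=o1+t[0]*d1;q=o2+t[1]*d2;print('pad',p,q)
P=P[np.argsort(-P[:,1])];y=P[0]-P[-1];y=y/np.linalg.norm(y);x=np.array([y[1],-y[0],0]);print('yaw',np.degrees(np.arctan2(x[1],x[0])))
# hinge expected: right of right tin 62mm
M=P.mean(0);h=M-y*150-x*0;h[2]=.05
print('bar line pt',h,'pad in dock',(p-M)@x,(p-M)@y)
cv2.imwrite('pics/crop.png',np.hstack([cv2.resize(b[140:250,225:395],None,fx=2.3,fy=2.3,interpolation=3),cv2.resize(a[125:235,200:350],None,fx=2.3,fy=2.3,interpolation=3)]))
E
```

```text
base proj [[320.4616896  406.48058731]] [[420.30283825 330.78027098]]
[247 167  26  25 490] [259.34489796 178.86530612] 259.1450500488281 179.4770965576172 13.05915641784668
[286 174  26  26 501] [298.55888224 186.09580838] 298.18182373046875 186.74545288085938 13.305182456970215
[326 181  25  25 503] [337.96620278 193.17097416] 337.60546875 193.859375 13.29996395111084
[[ 0.49468968  0.14332986  0.094     ]
 [ 0.47966328  0.0565773   0.094     ]
 [ 0.4650976  -0.02999913  0.094     ]]
spacing [0.0880443  0.08779315]
in scene [[239.20663205 196.02782827]
 [270.98935695 185.29415132]
 [301.01810493 175.04456038]]
[ 14  11  12  12 106] [374.40566038 166.47169811]
[ 8 13  2  2  3] [308.66666667 143.33333333]
pad [ 0.517054   -0.10428321  0.13036919] [ 0.52199535 -0.09933325  0.13081434]
yaw -9.68856881628041
bar line pt [-2.47640907e+01 -1.47803924e+02  5.00000000e-02] pad in dock 0.06378756968811128 -0.1523572981544145
```

View pics/crop.png

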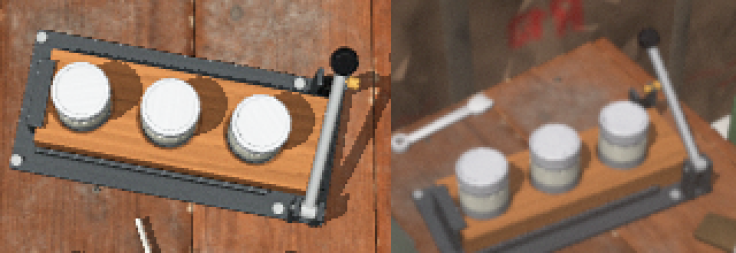

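```bash
python3 - <<'E'
from h import *
C=cam('top');S=cam('scene')
P=onz(C,[[259.2,179.2],[298.4,186.4],[337.8,193.5]],.094);M=P[1];y=P[0]-P[2];y/=np.linalg.norm(y);x=np.array([y[1],-y[0],0])
def tri(a,b):
    o1,d1=ray(C,[a]);o2,d2=ray(S,[b]);d1=d1[0];d2=d2[0]
    t=np.linalg.lstsq(np.c_[d1,-d2],o2-o1,rcond=None)[0];p=o1+t[0]*d1;q=o2+t[1]*d2;return (p+q)/2,np.linalg.norm(p-q)
print(P,x,y)
for n,a,b in(('pad',(374.4,166.5),(313,141)),('hinge',(360.2,232.6),(334.3,195.9)),('tinL',(259.2,179.2),(239.5,192)),('tinR',(337.8,193.5),(301.5,173.5))):
    p,e=tri(a,b);print(n,p,'gap',e,'dock x,y',(p-M)@x,(p-M)@y)
h=M-y*.150-x*.066
for k in np.arange(0,1.3,.1):
    q=h+x*(.158*np.cos(k)-.009*np.sin(k));q[2]=.05+.158*np.sin(k)+.009*np.cos(k)
    print(round(k,1),q.round(3),proj(C,q).round(1),proj(S,q).round(1))
E
```

```text
[[ 0.49392733  0.14363171  0.094     ]
 [ 0.47897338  0.05691889  0.094     ]
 [ 0.46435561 -0.0296343   0.094     ]] [ 0.98574613 -0.16823962  0.        ] [0.16823962 0.98574613 0.        ]
pad [ 0.51225956 -0.10316018  0.14367411] gap 0.00341555278897012 dock x,y 0.05974337377218104 -0.15219726776595166
hinge [ 0.38522846 -0.08355248  0.04985855] gap 0.001983441964689219 dock x,y -0.06877583575903196 -0.15424072496014865
tinL [0.49034675 0.14321741 0.11153632] gap 0.001457302244937192 dock x,y -0.003307566279484173 0.08698188153150621
tinR [ 0.46261154 -0.02894179  0.10196687] gap 0.0002807539067229569 dock x,y -0.0016834490540918374 -0.08738954502408376
0.0 [ 0.544 -0.106  0.059] [[369.9 162.7]] [[304.1 158.2]]
0.1 [ 0.543 -0.106  0.075] [[370.9 161.6]] [[304.7 154.3]]
0.2 [ 0.54  -0.106  0.09 ] [[371.8 161.2]] [[305.5 150.7]]
0.3 [ 0.535 -0.105  0.105] [[372.6 161.5]] [[306.7 147.5]]
0.4 [ 0.529 -0.104  0.12 ] [[373.3 162.5]] [[308.1 144.7]]
0.5 [ 0.521 -0.102  0.134] [[373.8 164.2]] [[309.8 142.3]]
0.6 [ 0.512 -0.101  0.147] [[374.1 166.7]] [[311.8 140.3]]
0.7 [ 0.502 -0.099  0.159] [[374.3 170. ]] [[314.1 138.9]]
0.8 [ 0.491 -0.097  0.17 ] [[374.4 174. ]] [[316.6 138. ]]
0.9 [ 0.479 -0.095  0.179] [[374.2 178.7]] [[319.3 137.7]]
1.0 [ 0.465 -0.093  0.188] [[373.9 184.1]] [[322.3 138. ]]
1.1 [ 0.451 -0.091  0.195] [[373.4 190.2]] [[325.4 138.9]]
1.2 [ 0.437 -0.088  0.201] [[372.7 196.8]] [[328.7 140.4]]
```

```bash
python3 - <<'E'
from h import *
C=cam('top')
print(onz(C,[[250,109],[320,111],[390,111],[397,150],[397,250]],0).round(3))
print(proj(cam('scene'),[[.65,-.1,0],[.65,0.05,0],[.65,0.05,.2]]))
s=ctrl.get_state();m=R.from_rotvec(s['tool_rot']).as_matrix();print(m.round(3))
E
```

```text
[[ 0.692  0.176  0.   ]
 [ 0.689  0.004  0.   ]
 [ 0.691 -0.166  0.   ]
 [ 0.593 -0.181  0.   ]
 [ 0.352 -0.177  0.   ]]
[[280.12658799 155.38147666]
 [239.34555273 174.50075309]
 [235.10640054 118.33917426]]
[[ 0.955  0.296 -0.001]
 [ 0.296 -0.955  0.002]
 [-0.    -0.002 -1.   ]]
```

```bash
cat >> h.py <<'E'
def to(p,yaw=None):
    s=ctrl.get_state();m=R.from_rotvec(s['tool_rot']).as_matrix()
    print('t',round(s['time'],2),'tcp',s['position'].round(4),'y az',np.degrees(np.arctan2(m[1,1],m[0,1])).round(2),'tilt',m[:,2].round(4),'f',s['ft_force'].round(2),'w',round(s['grip_width'],3),round(s['grip_force'],2))
    if p is not None: print('shift cm',((np.array(p)-s['position'])@m*100).round(2))
E
python3 - <<'E'
from h import *
C=cam('top');S=cam('scene')
for a,b in(((455,158),(348,173)),((466,268),(398,230))):
    o1,d1=ray(C,[a]);o2,d2=ray(S,[b]);d1=d1[0];d2=d2[0]
    t=np.linalg.lstsq(np.c_[d1,-d2],o2-o1,rcond=None)[0];print(o1+t[0]*d1,o2+t[1]*d2)
E
```

```text
[ 0.63518589 -0.39039904 -0.21449183] [ 0.62321253 -0.40055414 -0.21450815]
[ 0.33167976 -0.435275   -0.29345425] [ 0.35820246 -0.41375291 -0.29908387]
```

>>> drive_tool(
  motion=[
    [[0, 0, -1], [0, 0, -10.5], -1],
    [[0, 0, -1], [0, 0, -10.5], -1],
    [[0, 0, -1], [0, 0, -10.5], -1],
    [[0, 0, -1], [0, 0, -10.5], -1],
    [[0, 0, -1], [0, 0, -10.5], -1],
    [[0, 0, 0], [0, 0, -10], -1],
  ],
  force=30,
)

```text
time: 0.85
position: [0.1926, -0.621, 0.3428]
tool_rot: [2.405, 2.02, -0.0]
ft_force: [-0.1, -1.0, 1.1]
grip_width: 0.404
grip_force: 0.0
```

```bash
python3 - <<'E'
from h import *
to([.512,-.102,.29])
E
```

```text
t 0.85 tcp [ 0.1926 -0.621   0.3428] y az -9.93 tilt [ 2.e-04 -7.e-04 -1.e+00] f [-0.07 -0.97  1.08] w 0.404 0.0
shift cm [56.63 22.51  5.25]
```

>>> drive_tool(
  motion=[
    [[3.7, 1.5, 0], [0, 0, 0], -1],
    [[4.7, 1.9, 0], [0, 0, 0], -1],
    [[4.7, 1.9, 0], [0, 0, 0], -1],
    [[4.7, 1.9, 0], [0, 0, 0], -1],
    [[4.7, 1.9, 0], [0, 0, 0], -1],
    [[4.7, 1.9, 0], [0, 0, 0], -1],
    [[4.7, 1.9, 0], [0, 0, 0], -1],
    [[4.7, 1.9, 0], [0, 0, 0], -1],
    [[4.7, 1.9, 0], [0, 0, 0], -1],
    [[4.7, 1.9, 0], [0, 0, 0], -1],
    [[4.7, 1.9, 0], [0, 0, 0], -1],
    [[4.7, 1.9, 0], [0, 0, 0], -1],
  ],
)

```text
time: 2.35
position: [0.5121, -0.1142, 0.342]
tool_rot: [2.411, 2.013, -0.001]
ft_force: [0.1, -0.9, -0.6]
grip_width: 0.007
grip_force: 0.0
```

>>> drive_tool(
  motion=[
    [[0, 0, 0], [0, 0, 0], -1],
    [[0, 0, 0], [0, 0, 0], -1],
  ],
)

```text
time: 2.6
position: [0.5113, -0.1163, 0.3418]
tool_rot: [-2.411, -2.013, 0.002]
ft_force: [-0.7, -0.4, 0.9]
grip_width: 0.008
grip_force: 0.0
```

```bash
python3 - <<'E'
from h import *
to([.512,-.102,.26])
pic('wrist','w1.png')
C=cam('wrist');print(proj(C,[[.512,-.102,.144],[.385,-.083,.05],[.464,-.03,.094],[.479,.057,.094]]).round(0))
E
```

```text
t 2.6 tcp [ 0.5113 -0.1163  0.3418] y az -10.28 tilt [-1.1e-03 -4.0e-04 -1.0e+00] f [-0.73 -0.42  0.92] w 0.008 0.0
shift cm [ 1.42 -0.18  8.18]
[[280. 193.]
 [185. 182.]
 [227. 130.]
 [223.  44.]]
```

View pics/w1.png

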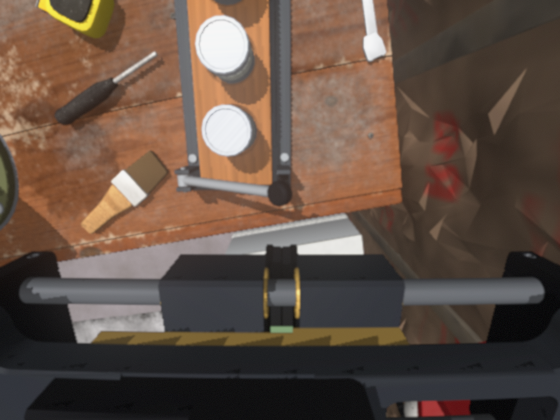

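The wrist view shows the pad at (280,189), against a predicted (280,193). The right lid is at (227,131) and the middle lid at (223,44), both within 1 px of my estimates. The tool is in line, so I'm going down onto the pad.

>>> drive_tool(
  motion=[
    [[0.5, 0.1, 2], [0, 0, 0], -1],
    [[0.5, 0.1, 3], [0, 0, 0], -1],
    [[0.3, 0, 3], [0, 0, 0], -1],
    [[0.1, 0, 2], [0, 0, 0], -1],
    [[0, 0, 1], [0, 0, 0], -1],
    [[0, 0.1, 0.8], [0, 0, 0], -1],
    [[0, 0.4, 0.8], [0, 0, 0], -1],
    [[0, 0.5, 0.9], [0, 0, 0], -1],
    [[0, 0, 0], [0, 0, 0], -1],
  ],
)

```text
time: 3.78
position: [0.5261, -0.1039, 0.2065]
tool_rot: [-2.41, -2.013, 0.0]
ft_force: [-0.1, 1.0, -0.2]
grip_width: 0.005
grip_force: 0.0
```

```bash
python3 - <<'E'
from h import *
to([.5445,-.1066,.129])
E
```

```text
t 3.77 tcp [ 0.5261 -0.1039  0.2065] y az -10.26 tilt [-1.1e-03  9.0e-04 -1.0e+00] f [-0.09  1.04 -0.21] w 0.005 0.0
shift cm [0.06 1.87 7.75]
```

>>> drive_tool(
  motion=[
    [[0, 0.2, 1], [0, 0, 0], -1],
    [[0, 0.4, 1], [0, 0, 0], -1],
    [[0, 0.4, 1], [0, 0, 0], -1],
    [[0, 0.3, 1], [0, 0, 0], -1],
    [[0, 0.3, 1], [0, 0, 0], -1],
    [[0, 0.1, 0.8], [0, 0, 0], -1],
    [[0, 0, 0], [0, 0, 0], -1],
  ],
)

```text
time: 4.65
position: [0.5425, -0.1069, 0.1486]
tool_rot: [-2.41, -2.013, 0.001]
ft_force: [0.4, -0.0, -0.1]
grip_width: 0.007
grip_force: 0.0
```

```bash
python3 - <<'E'
from h import *
to([.5445,-.1066,.129])
E
```

```text
t 4.65 tcp [ 0.5425 -0.1069  0.1486] y az -10.26 tilt [-1.e-03  4.e-04 -1.e+00] f [ 0.37 -0.03 -0.11] w 0.007 0.0
shift cm [0.07 0.2  1.96]
```

```bash
python3 - <<'E'
from h import *
a=pic('scene','s2.png');b=pic('wrist','w2.png')
cv2.imwrite('pics/c2.png',np.hstack([cv2.resize(a[110:220,260:370],(440,440),interpolation=3),cv2.resize(b[60:260,130:330],(360,440),interpolation=3)])[:,:,::-1])
E
```

```text
(no output)
```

View pics/c2.png

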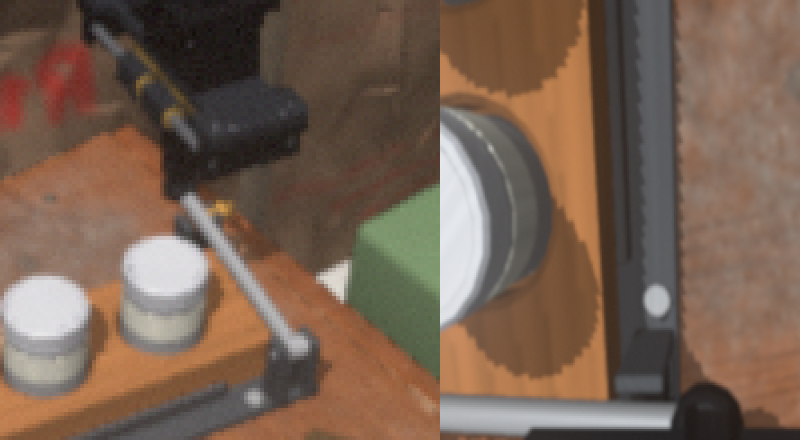

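The fingers are sitting on the pad at about (183,190) in the crop, and the bar has dropped to just above the catch bracket. I'll press on through the catch.

>>> drive_tool(
  motion=[
    [[0, 0.1, 0.5], [0, 0, 0], -1],
    [[0, 0, 0.5], [0, 0, 0], -1],
    [[0, 0, 0.4], [0, 0, 0], -1],
    [[0, 0, 0.3], [0, 0, 0], -1],
    [[0, 0, 0.2], [0, 0, 0], -1],
  ],
)

```text
time: 5.38
position: [0.5431, -0.1072, 0.1295]
tool_rot: [-2.411, -2.013, 0.002]
ft_force: [-0.4, -0.7, -0.5]
grip_width: 0.004
grip_force: 0.1
```

```bash
python3 - <<'E'
from h import *
to([.5445,-.1066,.129])
E
```

```text
t 5.38 tcp [ 0.5431 -0.1072  0.1295] y az -10.27 tilt [-1.4e-03  2.0e-04 -1.0e+00] f [-0.43 -0.69 -0.46] w 0.004 0.14
shift cm [0.08 0.12 0.05]
```

>>> drive_tool(
  motion=[
    [[0, 0, 0.2], [0, 0, 0], -1],
    [[0, 0, 0.2], [0, 0, 0], -1],
    [[0, 0, 0], [0, 0, 0], -1],
  ],
)

```text
time: 5.75
position: [0.5433, -0.1071, 0.1285]
tool_rot: [-2.411, -2.014, 0.004]
ft_force: [-7.9, 1.1, 17.8]
grip_width: -0.001
grip_force: 9.2
```

```bash
python3 - <<'E'
from h import *
to([.5445,-.1066,.129])
E
```

```text
t 5.75 tcp [ 0.5433 -0.1071  0.1285] y az -10.27 tilt [-0.0021 -0.0014 -1.    ] f [-7.87  1.08 17.78] w -0.001 9.2
shift cm [ 0.07  0.11 -0.05]
```

>>> drive_tool(
  motion=[
    [[0, 0, -1.5], [0, 0, 0], -1],
    [[0, 0, -3], [0, 0, 0], 0],
    [[0, 0, -5], [0, 0, 0], 1],
    [[3, -1.2, -1], [0, 0, 0], 1],
    [[4, -1.6, 0], [0, 0, 0], 1],
    [[4, -1.6, 0], [0, 0, 0], 1],
    [[4, -1.6, 0], [0, 0, 0], 1],
    [[4, -1.6, 0], [0, 0, 0], 1],
    [[3, -1.2, 0], [0, 0, 0], 1],
    [[1.8, -0.5, 0], [0, 0, 0], 1],
    [[0, 0, 0], [0, 0, 0], 1],
    [[0, 0, 0], [0, 0, 0], 1],
  ],
)

```text
time: 7.25
position: [0.4948, 0.1424, 0.2311]
tool_rot: [2.412, 2.012, -0.001]
ft_force: [1.4, -0.1, -0.8]
grip_width: 0.993
grip_force: 0.0
```

```bash
python3 - <<'E'
from h import *
to([.494,.1436,.120])
a=pic('scene','s3.png');b=pic('top','t3.png')
print(proj(cam('scene'),[.5445,-.1066,.059]),proj(cam('top'),[.5445,-.1066,.059]))
cv2.imwrite('pics/c3.png',np.hstack([cv2.resize(a[120:230,200:350],(600,440),interpolation=3)]) [:,:,::-1])
E
```

```text
t 7.25 tcp [0.4948 0.1424 0.2311] y az -10.32 tilt [-1.e-04 -8.e-04 -1.e+00] f [ 1.39 -0.15 -0.78] w 0.993 0.0
shift cm [ 0.11 -0.1  11.11]
[[304.09561044 158.11727661]] [[370.00753437 162.67493395]]
```

View pics/c3.png

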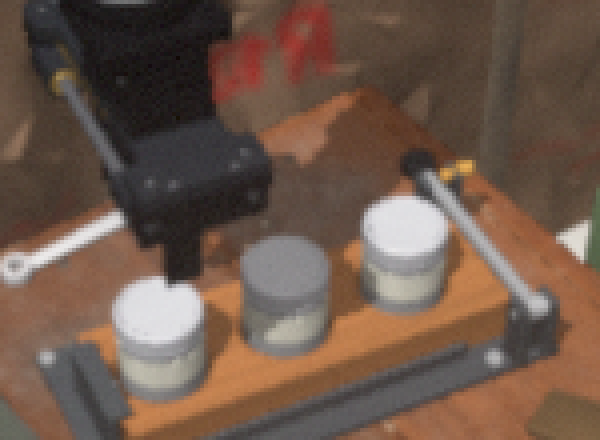

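The bar is shut: the pad is at crop (415,160), full-picture (304,160), and the level bar predicts (304,158). Now I'll grip the left tin.

>>> drive_tool(
  motion=[
    [[0.1, -0.1, 3], [0, 0, 0], 1],
    [[0, 0, 4], [0, 0, 0], 1],
    [[0, 0, 3], [0, 0, 0], 1],
    [[0, 0, 1.1], [0, 0, 0], 1],
    [[0, 0, 0], [0, 0, 0], -1],
    [[0, 0, 0], [0, 0, 0], -1],
    [[0, 0, 0], [0, 0, 0], -1],
    [[0, 0, 0], [0, 0, 0], -1],
    [[0, 0, 0], [0, 0, 0], -1],
  ],
  force=30,
)

```text
time: 8.48
position: [0.4941, 0.1448, 0.121]
tool_rot: [2.411, 2.013, 0.001]
ft_force: [-0.6, -0.9, 6.2]
grip_width: 0.647
grip_force: 30.0
```

```bash
python3 - <<'E'
from h import *
to(None)
E
```

```text
t 8.47 tcp [0.4941 0.1448 0.121 ] y az -10.27 tilt [ 8.e-04 -3.e-04 -1.e+00] f [-0.63 -0.93  6.23] w 0.647 30.0
```

>>> drive_tool(
  motion=[
    [[0, 0, -0.5], [0, 0, 0], -1],
    [[0, 0, -1], [0, 0, 0], -1],
    [[0, 0, -1], [0, 0, 0], -1],
    [[0, 0, -1], [0, 0, 0], -1],
    [[0, 0, -1], [0, 0, 0], -1],
    [[0, 0, -0.5], [0, 0, 0], -1],
    [[0, 0, 0], [0, 0, 0], -1],
    [[0, 0, 0], [0, 0, 0], -1],
    [[0, 0, 0], [0, 0, 0], -1],
    [[0, 0, 0], [0, 0, 0], -1],
    [[0, 0, 0], [0, 0, 0], -1],
    [[0, 0, 0], [0, 0, 0], -1],
  ],
)

```text
time: 9.98
position: [0.4938, 0.1448, 0.1702]
tool_rot: [-2.411, -2.014, 0.0]
ft_force: [0.5, 0.0, -3.3]
grip_width: 0.648
grip_force: 30.0
```

```bash
cat > w.py <<'E'
from h import *
to(None)
f=[];q=[]
for i in range(8):
    ctrl.get_image('wrist');s=ctrl.get_state();f.append(s['ft_force']);q.append(s['joint_torque'])
print('F mean',np.mean(f,0).round(2),'sd',np.std(f,0).round(2),'tq',np.mean(q,0).round(2))
E
python3 w.py
```

```text
t 9.97 tcp [0.4938 0.1448 0.1702] y az -10.26 tilt [-1.e-04 -0.e+00 -1.e+00] f [ 0.47  0.05 -3.33] w 0.648 30.0
F mean [ 0.01  0.2  -2.6 ] sd [0.39 0.51 0.6 ] tq [-0.000e+00 -3.078e+01 -5.390e+00 -2.910e+01 -6.000e-02 -1.000e-02
  0.000e+00]
```

About 0.27 kg, so the left tin is part used. Lowering it home.

>>> drive_tool(
  motion=[
    [[0, 0, 1], [0, 0, 0], -1],
    [[0, 0, 1], [0, 0, 0], -1],
    [[0, 0, 1], [0, 0, 0], -1],
    [[0, 0, 0.7], [0, 0, 0], -1],
    [[0, 0, 0.5], [0, 0, 0], -1],
    [[0, 0, 0.4], [0, 0, 0], -1],
    [[0, 0, 0.2], [0, 0, 0], -1],
    [[0, 0, 0], [0, 0, 0], -1],
    [[0, 0, 0], [0, 0, 0], -1],
  ],
)

```text
time: 11.5
position: [0.494, 0.1448, 0.1225]
tool_rot: [2.411, 2.014, 0.001]
ft_force: [0.0, -0.1, -2.4]
grip_width: 0.651
grip_force: 30.0
```

```bash
python3 - <<'E'
from h import *
to(None)
E
```

```text
t 11.5 tcp [0.494  0.1448 0.1225] y az -10.27 tilt [ 5.e-04 -1.e-04 -1.e+00] f [ 0.03 -0.13 -2.39] w 0.651 30.0
```

>>> drive_tool(
  motion=[
    [[0, 0, 0.1], [0, 0, 0], -1],
    [[0, 0, 0.1], [0, 0, 0], -1],
    [[0, 0, 0], [0, 0, 0], -1],
  ],
)

```text
time: 11.88
position: [0.494, 0.1448, 0.121]
tool_rot: [2.411, 2.013, -0.0]
ft_force: [-2.9, -1.2, 5.9]
grip_width: 0.653
grip_force: 30.0
```

```bash
python3 - <<'E'
from h import *
to(None)
E
```

```text
t 11.88 tcp [0.494  0.1448 0.121 ] y az -10.27 tilt [ 2.e-04 -6.e-04 -1.e+00] f [-2.85 -1.23  5.9 ] w 0.653 30.0
```

The tin is on its socket floor, with 5.9 N upward reaction. I'll release it, rise, and go to the middle tin.

>>> drive_tool(
  motion=[
    [[0, 0, 0], [0, 0, 0], 1],
    [[0, 0, 0], [0, 0, 0], 1],
    [[0, 0, 0], [0, 0, 0], 1],
    [[0, 0, 0], [0, 0, 0], 1],
    [[0, 0, -2], [0, 0, 0], 1],
    [[0, 0, -4], [0, 0, 0], 1],
    [[0, 0, -3], [0, 0, 0], 1],
    [[-3, 0, 0], [0, 0, 0], 1],
    [[-4, 0.1, 0], [0, 0, 0], 1],
    [[-1.9, 0, 0], [0, 0, 0], 1],
    [[0, 0, 0], [0, 0, 0], 1],
  ],
)

```text
time: 13.25
position: [0.4792, 0.0557, 0.2114]
tool_rot: [2.413, 2.009, 0.001]
ft_force: [-0.6, 0.4, -0.2]
grip_width: 1.003
grip_force: 0.0
```

```bash
python3 - <<'E'
from h import *
to([.479,.057,.121])
b=pic('wrist','w4.png');cv2.imwrite('pics/t4.png',ctrl.get_image('top')[:,:,::-1])
C=cam('wrist');print(proj(C,[[.494,.1436,.094],[.4645,-.0298,.094]]))
m=((b.min(2)>150)&(b.max(2).astype(int)-b.min(2)<30)).astype(np.uint8)
n,l,st,ce=cv2.connectedComponentsWithStats(m)
for i in range(1,n):
    if st[i,4]>300: print(st[i],ce[i].round(1),onz(C,[ce[i]],.094).round(4))
E
```

```text
t 13.25 tcp [0.4792 0.0557 0.2114] y az -10.44 tilt [ 0.0016 -0.0011 -1.    ] f [-0.59  0.38 -0.21] w 1.003 0.0
shift cm [ 0.13 -0.06  9.04]
[[281.03668082 114.91833446]
 [282.96025527 331.93844086]]
[ 439   51   33  151 2227] [453.6 131.4] [[0.6123 0.112  0.094 ]]
[ 238   67   82   86 5461] [278.  109.8] [[0.4926 0.1473 0.094 ]]
[ 243  197   73   69 3987] [279.2 230.8] [[0.4777 0.061  0.094 ]]
```

View pics/w4.png

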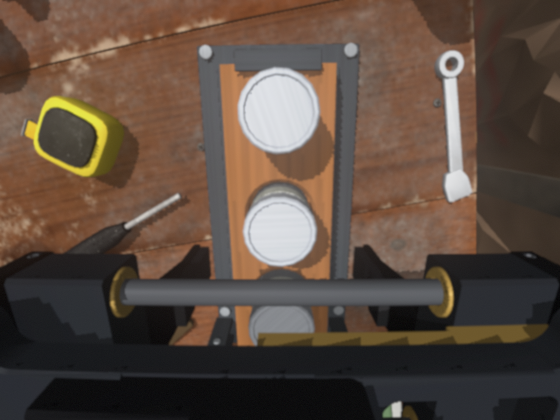

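The wrist view shows the left lid at (278,110) and the middle lid at (279,231). They're 88 mm apart at equal height, so the left tin is home. Down onto the middle tin, then grip and lift.

>>> drive_tool(
  motion=[
    [[0.2, -0.1, 3], [0, 0, 0], 1],
    [[0, 0, 3], [0, 0, 0], 1],
    [[0, 0, 2], [0, 0, 0], 1],
    [[0, 0, 1], [0, 0, 0], 1],
    [[0, 0, 0], [0, 0, 0], -1],
    [[0, 0, 0], [0, 0, 0], -1],
    [[0, 0, 0], [0, 0, 0], -1],
    [[0, 0, 0], [0, 0, 0], -1],
    [[0, 0, 0], [0, 0, 0], -1],
  ],
  force=30,
)

```text
time: 14.48
position: [0.4788, 0.0591, 0.1208]
tool_rot: [2.411, 2.013, 0.001]
ft_force: [0.8, 0.1, 2.9]
grip_width: 0.647
grip_force: 30.0
```

```bash
python3 - <<'E'
from h import *
to(None)
E
```

```text
t 14.47 tcp [0.4788 0.0591 0.1208] y az -10.27 tilt [ 1.2e-03 -4.0e-04 -1.0e+00] f [0.78 0.12 2.92] w 0.647 30.0
```

>>> drive_tool(
  motion=[
    [[0, 0, -0.5], [0, 0, 0], -1],
    [[0, 0, -1], [0, 0, 0], -1],
    [[0, 0, -1], [0, 0, 0], -1],
    [[0, 0, -1], [0, 0, 0], -1],
    [[0, 0, -1], [0, 0, 0], -1],
    [[0, 0, -0.5], [0, 0, 0], -1],
    [[0, 0, 0], [0, 0, 0], -1],
    [[0, 0, 0], [0, 0, 0], -1],
    [[0, 0, 0], [0, 0, 0], -1],
    [[0, 0, 0], [0, 0, 0], -1],
    [[0, 0, 0], [0, 0, 0], -1],
    [[0, 0, 0], [0, 0, 0], -1],
  ],
)

```text
time: 15.98
position: [0.4783, 0.0591, 0.1702]
tool_rot: [2.411, 2.014, -0.0]
ft_force: [0.5, -0.1, -2.1]
grip_width: 0.649
grip_force: 30.0
```

```bash
python3 w.py
```

```text
t 15.97 tcp [0.4783 0.0591 0.1702] y az -10.26 tilt [-1.e-04 -1.e-04 -1.e+00] f [ 0.51 -0.12 -2.06] w 0.649 30.0
F mean [ 0.08  0.29 -2.77] sd [0.43 0.68 0.41] tq [ -0.   -26.39  -2.93 -29.07  -0.06   0.     0.  ]
```

About 0.28 kg, so the middle tin is part used too. Lowering it home.

>>> drive_tool(
  motion=[
    [[0, 0, 1], [0, 0, 0], -1],
    [[0, 0, 1], [0, 0, 0], -1],
    [[0, 0, 1], [0, 0, 0], -1],
    [[0, 0, 0.7], [0, 0, 0], -1],
    [[0, 0, 0.5], [0, 0, 0], -1],
    [[0, 0, 0.4], [0, 0, 0], -1],
    [[0, 0, 0.2], [0, 0, 0], -1],
    [[0, 0, 0.1], [0, 0, 0], -1],
    [[0, 0, 0.1], [0, 0, 0], -1],
    [[0, 0, 0], [0, 0, 0], -1],
  ],
)

```text
time: 17.62
position: [0.4785, 0.0592, 0.1208]
tool_rot: [2.411, 2.014, -0.0]
ft_force: [-2.1, -0.5, 4.3]
grip_width: 0.651
grip_force: 30.0
```

```bash
python3 - <<'E'
from h import *
to(None)
E
```

```text
t 17.62 tcp [0.4785 0.0592 0.1208] y az -10.26 tilt [ 2.e-04 -5.e-04 -1.e+00] f [-2.09 -0.52  4.3 ] w 0.651 30.0
```

>>> drive_tool(
  motion=[
    [[0, 0, 0], [0, 0, 0], 1],
    [[0, 0, 0], [0, 0, 0], 1],
    [[0, 0, 0], [0, 0, 0], 1],
    [[0, 0, 0], [0, 0, 0], 1],
    [[0, 0, -2], [0, 0, 0], 1],
    [[0, 0, -4], [0, 0, 0], 1],
    [[0, 0, -3], [0, 0, 0], 1],
    [[-3, 0, 0], [0, 0, 0], 1],
    [[-4, 0.1, 0], [0, 0, 0], 1],
    [[-1.9, 0, 0], [0, 0, 0], 1],
    [[0, 0, 0], [0, 0, 0], 1],
    [[0, 0, 0], [0, 0, 0], 1],
  ],
)

```text
time: 19.12
position: [0.4636, -0.0275, 0.2103]
tool_rot: [-2.41, -2.015, -0.001]
ft_force: [-0.3, -0.4, 0.2]
grip_width: 1.003
grip_force: 0.0
```

```bash
python3 - <<'E'
from h import *
to([.4645,-.0296,.121])
b=pic('wrist','w5.png')
C=cam('wrist')
m=((b.min(2)>150)&(b.max(2).astype(int)-b.min(2)<30)).astype(np.uint8)
n,l,st,ce=cv2.connectedComponentsWithStats(m)
for i in range(1,n):
    if st[i,4]>1000: print(st[i],ce[i].round(1),onz(C,[ce[i]],.094).round(4))
E
```

```text
t 19.12 tcp [ 0.4636 -0.0275  0.2103] y az -10.2 tilt [ 3.e-04  4.e-04 -1.e+00] f [-0.27 -0.38  0.2 ] w 1.003 0.0
shift cm [-0.2   0.12  8.93]
[ 459    0   29  119 1953] [469.5  65.3] [[0.608  0.0686 0.094 ]]
[ 239   73   82   85 5446] [279.6 114.9] [[0.4771 0.0585 0.094 ]]
[ 245  202   73   69 3964] [281.1 235.7] [[ 0.4627 -0.0281  0.094 ]]
```

Spacing and heights look right, so the middle tin is home. Now the right tin.

>>> drive_tool(
  motion=[
    [[-0.1, 0.1, 3], [0, 0, 0], 1],
    [[0, 0, 3], [0, 0, 0], 1],
    [[0, 0, 2], [0, 0, 0], 1],
    [[0, 0, 1], [0, 0, 0], 1],
    [[0, 0, 0], [0, 0, 0], -1],
    [[0, 0, 0], [0, 0, 0], -1],
    [[0, 0, 0], [0, 0, 0], -1],
    [[0, 0, 0], [0, 0, 0], -1],
    [[0, 0, 0], [0, 0, 0], -1],
  ],
  force=40,
)

```text
time: 20.3
position: [0.4641, -0.0298, 0.1207]
tool_rot: [2.411, 2.014, -0.001]
ft_force: [-3.2, -0.3, 5.5]
grip_width: 0.647
grip_force: 40.0
```

```bash
python3 - <<'E'
from h import *
to(None)
E
```

```text
t 20.3 tcp [ 0.4641 -0.0298  0.1207] y az -10.28 tilt [-5.e-04 -5.e-04 -1.e+00] f [-3.2  -0.29  5.53] w 0.647 40.0
```

>>> drive_tool(
  motion=[
    [[0, 0, -0.5], [0, 0, 0], -1],
    [[0, 0, -1], [0, 0, 0], -1],
    [[0, 0, -1], [0, 0, 0], -1],
    [[0, 0, -1], [0, 0, 0], -1],
    [[0, 0, -1], [0, 0, 0], -1],
    [[0, 0, -0.5], [0, 0, 0], -1],
    [[0, 0, 0], [0, 0, 0], -1],
    [[0, 0, 0], [0, 0, 0], -1],
    [[0, 0, 0], [0, 0, 0], -1],
    [[0, 0, 0], [0, 0, 0], -1],
    [[0, 0, 0], [0, 0, 0], -1],
    [[0, 0, 0], [0, 0, 0], -1],
  ],
)

```text
time: 21.8
position: [0.4642, -0.0298, 0.1702]
tool_rot: [-2.411, -2.014, 0.0]
ft_force: [0.6, -0.1, -5.8]
grip_width: 0.647
grip_force: 40.0
```

```bash
python3 w.py
```

```text
t 21.8 tcp [ 0.4642 -0.0298  0.1702] y az -10.26 tilt [-1.e-04 -0.e+00 -1.e+00] f [ 0.58 -0.09 -5.84] w 0.647 40.0
F mean [ 0.1   0.05 -5.58] sd [0.45 0.62 0.42] tq [-0.000e+00 -2.622e+01 -1.620e+00 -3.056e+01 -6.000e-02  2.000e-02
  0.000e+00]
```

About 0.57 kg, so the right tin is the full one. Its underside is at about 0.07 m, so I'll raise it 13 cm to 0.20 m.

>>> drive_tool(
  motion=[
    [[0, 0, -1], [0, 0, 0], -1],
    [[0, 0, -2], [0, 0, 0], -1],
    [[0, 0, -2], [0, 0, 0], -1],
    [[0, 0, -2], [0, 0, 0], -1],
    [[0, 0, -2], [0, 0, 0], -1],
    [[0, 0, -2], [0, 0, 0], -1],
    [[0, 0, -1.3], [0, 0, 0], -1],
    [[0, 0, -0.7], [0, 0, 0], -1],
    [[0, 0, 0], [0, 0, 0], -1],
    [[0, 0, 0], [0, 0, 0], -1],
    [[0, 0, 0], [0, 0, 0], -1],
    [[0, 0, 0], [0, 0, 0], -1],
  ],
)

```text
time: 23.7
position: [0.4641, -0.0298, 0.2999]
tool_rot: [-2.411, -2.014, 0.001]
ft_force: [-0.6, -0.6, -6.2]
grip_width: 0.65
grip_force: 40.0
```

```bash
python3 - <<'E'
from h import *
to(None)
a=pic('scene','s6.png');b=ctrl.get_image('top')
cv2.imwrite('pics/c6.png',np.hstack([cv2.resize(a[90:240,190:350],(427,400),interpolation=3),cv2.resize(b[110:250,225:355],(371,400),interpolation=3)])[:,:,::-1])
E
```

```text
t 23.7 tcp [ 0.4641 -0.0298  0.2999] y az -10.26 tilt [-6.e-04  2.e-04 -1.e+00] f [-0.64 -0.65 -6.19] w 0.65 40.0
```

View pics/c6.png

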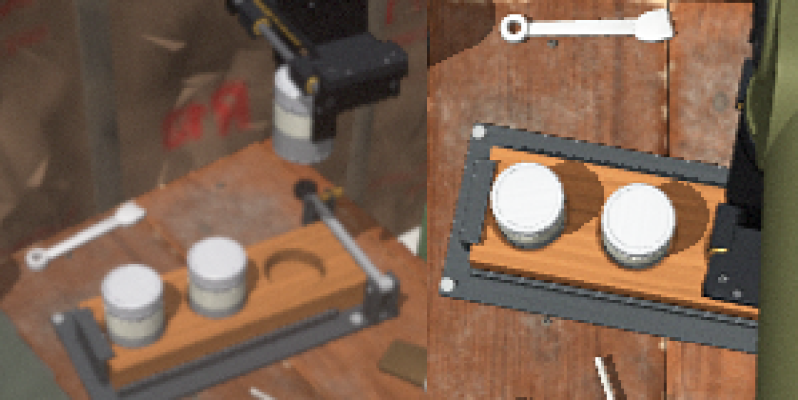

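The full tin hangs upright at crop (300,120). The bar is shut at (345,235), and the two other tins sit home at (133,305) and (217,275). Nothing else has moved, so I'm handing in.

```bash
python3 -c "
from bench import ctrl
print(ctrl.close_job())"
```

```text
the job is handed in; nothing more can be done
None
```

The job is handed in with the keeper bar shut and the full tin, the right one at about 0.57 kg, held upright about 20 cm above the bench; the left (about 0.27 kg) and middle (about 0.28 kg) tins are back home in the rack, but the hand-in call returned no verdict.

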